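# Book in the new gift tins and build the stall's tin pyramid

## Task

Book in the new gift tins with the reader pen: touch its tip on the terminal's round mark, then on the tag on each new tin's lid in turn from the robot's left to its right, then on the terminal's square mark (resting the tip on each for about half a second), and put the pen back upright in its stand. Then stack the new tins on the row on the riser as a pyramid, each tin upright and squarely over the gap between two tins below; leave the row in place and the other things on the table undisturbed.

Things in the scene. Friction and masses are not known exactly. Their poses are not given: they have to be found in the camera images.
- tin1: new gift tin 1 (absent in some starts): loose aluminium cylinder 66 mm across, 40 mm high, 0.12 kg, flat lid with a black tag disc (18 mm across) at its middle. New tins stand on the table in a rough row, numbered from the robot's left (+y) to its right, 90 mm or more apart. Origin: centre of its underside, z up; the tag is 40 mm above it
- tin2: new gift tin 2 (absent in some starts): loose aluminium cylinder 66 mm across, 40 mm high, 0.12 kg, flat lid with a black tag disc (18 mm across) at its middle. New tins stand on the table in a rough row, numbered from the robot's left (+y) to its right, 90 mm or more apart. Origin: centre of its underside, z up; the tag is 40 mm above it
- tin3: new gift tin 3 (absent in some starts): loose aluminium cylinder 66 mm across, 40 mm high, 0.12 kg, flat lid with a black tag disc (18 mm across) at its middle. New tins stand on the table in a rough row, numbered from the robot's left (+y) to its right, 90 mm or more apart. Origin: centre of its underside, z up; the tag is 40 mm above it
- tin4: new gift tin 4 (absent in some starts): loose aluminium cylinder 66 mm across, 40 mm high, 0.12 kg, flat lid with a black tag disc (18 mm across) at its middle. New tins stand on the table in a rough row, numbered from the robot's left (+y) to its right, 90 mm or more apart. Origin: centre of its underside, z up; the tag is 40 mm above it
- tin5: new gift tin 5 (absent in some starts): loose aluminium cylinder 66 mm across, 40 mm high, 0.12 kg, flat lid with a black tag disc (18 mm across) at its middle. New tins stand on the table in a rough row, numbered from the robot's left (+y) to its right, 90 mm or more apart. Origin: centre of its underside, z up; the tag is 40 mm above it
- row1: one of the four identical tins (66 mm across, 40 mm high) already standing in a straight row on the riser, the 1st from the riser's +y end; 72 mm apart centre to centre (6 mm gaps). Loose. Origin: centre of its underside
- row2: one of the four identical tins (66 mm across, 40 mm high) already standing in a straight row on the riser, the 2nd from the riser's +y end; 72 mm apart centre to centre (6 mm gaps). Loose. Origin: centre of its underside
- row3: one of the four identical tins (66 mm across, 40 mm high) already standing in a straight row on the riser, the 3rd from the riser's +y end; 72 mm apart centre to centre (6 mm gaps). Loose. Origin: centre of its underside
- row4: one of the four identical tins (66 mm across, 40 mm high) already standing in a straight row on the riser, the 4th from the riser's +y end; 72 mm apart centre to centre (6 mm gaps). Loose. Origin: centre of its underside
- riser: fixed low plywood display board, 100 mm deep (its x), 310 mm long (its y), its top 20 mm above the table; origin at the centre of its underside. The row of four tins runs along its y axis
- mid1 (a point): place for the underside centre of a second-layer tin, straddling the gap between row tins 1 and 2, 60 mm above the table
- mid2 (a point): place for the underside centre of a second-layer tin, straddling the gap between row tins 2 and 3, 60 mm above the table
- mid3 (a point): place for the underside centre of a second-layer tin, straddling the gap between row tins 3 and 4, 60 mm above the table
- top1 (a point): place for the underside centre of a third-layer tin, straddling the gap between tins at mid1 and mid2, 100 mm above the table
- top2 (a point): place for the underside centre of a third-layer tin, straddling the gap between tins at mid2 and mid3, 100 mm above the table
- pen: reader pen, 0.07 kg, upright in its stand, tip down. Origin at the very tip, z up along the pen. From the tip up: steel tip 6 mm thick to 12 mm, white round barrel 14 mm thick to 72 mm, black flange 40 mm across from 72 to 78 mm, white square grip 24 x 24 mm (sides along its x and y, square with the stand's) to 142 mm, by which to hold it
- stand: loose weighted pen stand, 0.8 kg: grey block 62 x 62 mm with a square well 22 mm wide down its middle, top 85 mm above the table, on a black foot 90 x 90 x 8 mm; origin at the centre of its underside. The barrel hangs loosely in the well and the flange rests on the block's top, so that the pen's tip is 13 mm above the table
- terminal: loose flat stock terminal, grey, 150 mm (its x) x 80 mm (its y) x 22 mm high, 0.45 kg, with a dark screen in the middle of its top; origin at the centre of its underside. It and the pen stand stand one on the left and one on the right of the table; which is on which side varies
- open_mark (a point): centre of the ROUND black mark (18 mm across) on the terminal's top, 22 mm above the table, 55 mm towards -x of its origin (the end nearer the robot)
- close_mark (a point): centre of the SQUARE black mark (18 mm) on the terminal's top, 22 mm above the table, 55 mm towards +x of its origin (the end away from the robot)
- inkpad: bystander: flat black ink pad, 50 x 70 x 18 mm, left of the riser; origin at the centre of its underside
- clipbox: bystander: flat round white clip box, 52 mm across, 22 mm high, right of the riser; origin at the centre of its underside
Mind the look-alikes: they are no part of the job. Leave any orange look-alike of the tin1 alone. Of the things that look like the pen, the smaller one is meant.

How it is judged (in metres and radians):
On the way, in this order (a step that is already met when the one before it is completed fails the run):
1. pen tip rests on the terminal's round mark (distance between pen and open_mark below 0.01 m and contact force between pen and terminal above 0.2 N), for 0.2 s.
2. pen tip rests on the tag of new tin 1 (horizontal distance between pen and tin1 below 0.01 m and z of pen in the frame of tin1 above 0.033 m and contact force between pen and tin1 above 0.2 N), for 0.2 s.
3. pen tip rests on the tag of new tin 2 (horizontal distance between pen and tin2 below 0.01 m and z of pen in the frame of tin2 above 0.033 m and contact force between pen and tin2 above 0.2 N), for 0.2 s.
4. pen tip rests on the tag of new tin 3 (horizontal distance between pen and tin3 below 0.01 m and z of pen in the frame of tin3 above 0.033 m and contact force between pen and tin3 above 0.2 N), for 0.2 s.
5. pen tip rests on the tag of new tin 4 (horizontal distance between pen and tin4 below 0.01 m and z of pen in the frame of tin4 above 0.033 m and contact force between pen and tin4 above 0.2 N), for 0.2 s.
6. pen tip rests on the tag of new tin 5 (horizontal distance between pen and tin5 below 0.01 m and z of pen in the frame of tin5 above 0.033 m and contact force between pen and tin5 above 0.2 N), for 0.2 s.
7. pen tip rests on the terminal's square mark (distance between pen and close_mark below 0.01 m and contact force between pen and terminal above 0.2 N), for 0.2 s.
8. pen is back upright in its stand, released (horizontal distance between pen and stand below 0.009 m and z of pen in the frame of stand below 0.018 m and angle between pen's own z axis and vertical below 0.12 rad and contact force between pen and the fingers below 0.05 N), for 0.3 s.
9. every new tin stands in the pyramid ((distance between tin1 and mid1 below 0.013 m or distance between tin1 and mid2 below 0.013 m or distance between tin1 and mid3 below 0.013 m or distance between tin1 and top1 below 0.013 m or distance between tin1 and top2 below 0.013 m) and angle between each of tin1, tin2, tin3, tin4, tin5's own z axis and vertical below 0.1 rad and linear speed of each of tin1, tin2, tin3, tin4, tin5 below 0.02 m/s and contact force between each of tin1, tin2, tin3, tin4, tin5 and the fingers below 0.05 N and (distance between tin2 and mid1 below 0.013 m or distance between tin2 and mid2 below 0.013 m or distance between tin2 and mid3 below 0.013 m or distance between tin2 and top1 below 0.013 m or distance between tin2 and top2 below 0.013 m) and (distance between tin3 and mid1 below 0.013 m or distance between tin3 and mid2 below 0.013 m or distance between tin3 and mid3 below 0.013 m or distance between tin3 and top1 below 0.013 m or distance between tin3 and top2 below 0.013 m) and (distance between tin4 and mid1 below 0.013 m or distance between tin4 and mid2 below 0.013 m or distance between tin4 and mid3 below 0.013 m or distance between tin4 and top1 below 0.013 m or distance between tin4 and top2 below 0.013 m) and (distance between tin5 and mid1 below 0.013 m or distance between tin5 and mid2 below 0.013 m or distance between tin5 and mid3 below 0.013 m or distance between tin5 and top1 below 0.013 m or distance between tin5 and top2 below 0.013 m)), for 0.3 s.
At the end, for the whole second after the job is handed in: Pen upright in its stand (within 9 mm, tilt under 0.12 rad), released. Every new tin upright, still and released, within 13 mm of a second- or third-layer place over a gap; row tins upright within 18 mm of where they stood. Each touch: tip within 10 mm of the mark centre, in contact 0.2 s (all of step 8 and all of step 9 and distance of each of row1, row2, row3, row4 from where it was at the start of the episode below 0.018 m and angle between each of row1, row2, row3, row4's own z axis and vertical below 0.1 rad).
It fails at once if a bystander is pushed more than 40 mm (distance of any of inkpad, clipbox from where it was at the start of the episode above 0.04 m).
Of tin1, tin2, tin3, tin4, tin5 only 3 to 5 are there at a start; the rules pass over those that are not, and their reading is None.
At some moment in a run one of terminal, stand may be knocked a few centimetres aside while the robot is not near it.
It also fails if it takes over 210 s, if anything falls off the work surface, if the arm or the gripper's body presses on something with over 40 N, if the wrist force passes 120 N, or if a joint passes its speed limit or range.

## Robot

A 6-joint arm with a two-finger parallel gripper is mounted at the origin on the work surface. World frame = base frame: x ahead of the robot, y to its left, z up, the work surface at z = 0. Lengths are in mm, angles in rad, forces in N, time in s.
With the tool pointing down it reaches from about 300 to 775 mm from the base axis. Payload 14.6 kg.
Tool frame: the origin (TCP) lies midway between the tips of the shut fingers; the grasp point (between the pads) lies 19 mm behind it; z points along the fingers, y is the line along which they close (so a half turn about z gives the same grasp; the last joint's range is limited). The gripper opens to 94 mm and grips with 3 to 60 N. Pads are 16 mm wide; open, the fingers measure 119 mm over their backs; the gripper's body (75 mm by 177 mm) begins 78 mm behind the grasp point.
Start: joints at [1.125, 0.3, 1.521, -0, 1.321, -0.067], TCP at [203.39, 511.001, 181.946] pointing down, gripper open.
Joint ranges: [-3.03, 3.03], [-0.79, 2.21], [0.23, 2.52], [-1.04, 4.18], [0, 3.07], [-2.55, 2.55]. Speed limits (rad/s): [2.22, 2.22, 2.57, 3.14, 3.14, 3.14].

## Interface

Orientations are given as [roll, pitch, yaw] about the fixed x, y, z axes, in that order (R = Rz(yaw) Ry(pitch) Rx(roll)).
In Python, from cell import manip, camera gives the robot as it stands.
- The arm moves only by the tool move_arm, never from a script. Its arguments are lists of equal length, an entry for each row: "dp": the shift along the world's x, y, z in mm, a list of three; "rotation": the turn, a rotation vector about the world's x, y, z in rad, a list of three; "hand": the opening, from 0 (shut) to 1 (fully open). A call has 1 to 10 rows; each row shifts and turns the commanded pose from where the row before left it; what a row does not reach is not made up. A row lasts 1/8 s, in which the tool goes at most 62.5 mm and 10.7 degrees, less where a joint would pass 70% of its speed; a pose out of reach is approached as far as the arm can. A call with a gripper value outside its range is refused whole. The fingers move at their own pace and stop on an object; "newtons" is the grip in N (left out, the last holds). Time passes only in rows, so rows that do not move let the fingers close. It gives the time, the measured TCP pose, the force, the opening and the grip force at its end, in the units of the state.
- manip.read_state(): the state, without advancing time (a new reading comes with each control period).
- camera(name): name is "scene" or "top" or "wrist"; returns a dict with "image" (480x640x3 uint8, red, green, blue), "fx", "fy", "cx", "cy" (pixels), "R" (3x3) and "t" (3): a world point X has camera coordinates R X + t; the wrist camera has in their place "mount" (4x4, takes a point from camera to tool coordinates, whose origin is the TCP and whose axes are the flange's). Camera axes: x right, y down, z forward; pixel columns grow to the right and rows downward; lengths in mm; the calibration is good to about 2 mm. The wrist camera is an equidistant fisheye: a pixel r from the principal point sees the ray r / f radians off the axis. A picture is of the moment at which its call begins: read the wrist's pose just before it. There is no depth.
- manip.sign_off(): hands the job in; it is judged then, once.
The state is a dict: "clock": time; "joints": joint angles; "qd": joint speeds; "effort": joint torques, N m; "eef_pos": TCP position; "eef_rot": TCP orientation; "wrist_force": force on the tool from outside, world axes, zero at the start; "moment": the same for the moment, N m; "finger_gap": finger opening in mm; "finger_force": force on a finger pad.
Only numpy, scipy, OpenCV 4.12 (cv2) and the standard library are available. Lean on these libraries where they do the work, as an engineer would, in place of code of your own. Each camera call takes 0.05 s, during which the arm holds its last target. There are 200 camera calls.

## Working session

There is one attempt and no reset: what is moved stays moved. The work goes in short steps, Python scripts to look and compute and a tool call to move; the robot and the scene stay as the last step left them, time stands still between calls to the robot, and variables do not carry over. Pictures are saved under pics/ and viewed, at most 14 in all, crops included, and the job is handed in when it is done.

Besides the shell and the picture viewer there is one more tool, called after ">>>" in YAML: its name, and indented under it one key for each argument. move_arm: Moves the arm, as the interface text tells. Its arguments: {"type":"object","properties":{"dp":{"type":"array","items":{"type":"array","items":{"type":"number"}}},"rotation":{"type":"array","items":{"type":"array","items":{"type":"number"}}},"hand":{"type":"array","items":{"type":"number"}},"newtons":{"type":"number"}},"required":["dp","rotation","hand"]}

```bash
mkdir -p pics; ls
python3 - <<'E'
from cell import manip,camera
import cv2
s=manip.read_state();print(s)
for n in("scene","top"):
    c=camera(n);cv2.imwrite(f"pics/{n}0.png",c["image"][:,:,::-1]);print(n,{k:v for k,v in c.items() if k!="image"})
c=camera("wrist");print({k:v for k,v in c.items() if k!="image"})
E
```

```text
pics
{'clock': 0.0, 'joints': array([ 1.12540027e+00,  3.00438030e-01,  1.52162500e+00,  8.91903955e-06,
        1.32070614e+00, -6.65936063e-02]), 'qd': array([-0.00014579,  0.00059726, -0.00011995,  0.00185557, -0.00049275,
        0.0013963 ]), 'effort': array([ 5.63646372e-04, -5.31828904e+01, -3.52712417e+01,  7.08940532e-02,
        2.45553948e-02, -1.16721890e-04]), 'eef_pos': array([203.25760594, 510.7301054 , 181.38591119]), 'eef_rot': array([-3.14041932e+00, -8.69106610e-05,  2.76278794e+00]), 'wrist_force': array([ 0.28779149, -1.2540677 , -0.91544929]), 'moment': array([-0.04334392,  0.0540238 ,  0.00126156]), 'finger_force': 0.0, 'finger_gap': 94.26362067875101}
scene {'fx': 487.81213795511707, 'fy': 487.81213795511707, 'cx': 320.5373899949712, 'cy': 238.21078288066116, 'R': array([[ 0.73920971,  0.67342522, -0.00821441],
       [ 0.56076186, -0.62220403, -0.5462676 ],
       [-0.37298142,  0.39919999, -0.83757044]]), 't': array([-383.74652067, -253.67674802, 1384.8896746 ])}
top {'fx': 530.4346478176193, 'fy': 530.4346478176193, 'cx': 320.4716529585863, 'cy': 238.67314972032955, 'R': array([[-0.01291346, -0.99981237,  0.0144381 ],
       [-0.99159437,  0.01094559, -0.12892172],
       [ 0.12873949, -0.01598157, -0.99154966]]), 't': array([   3.62887632,  506.30736454, 1096.65815394])}
{'fx': 371.64829954431775, 'fy': 371.64829954431775, 'cx': 322.65593290996776, 'cy': 234.25307907923076, 'mount': array([[ 2.95302919e-04, -9.65776304e-01, -2.59376258e-01,
         7.53753851e+01],
       [ 9.99999139e-01,  6.16755752e-04, -1.15795265e-03,
         8.58922090e-01],
       [ 1.27829503e-03, -2.59375693e-01,  9.65775655e-01,
        -2.02835370e+02],
       [ 0.00000000e+00,  0.00000000e+00,  0.00000000e+00,
         1.00000000e+00]])}
```

View pics/top0.png

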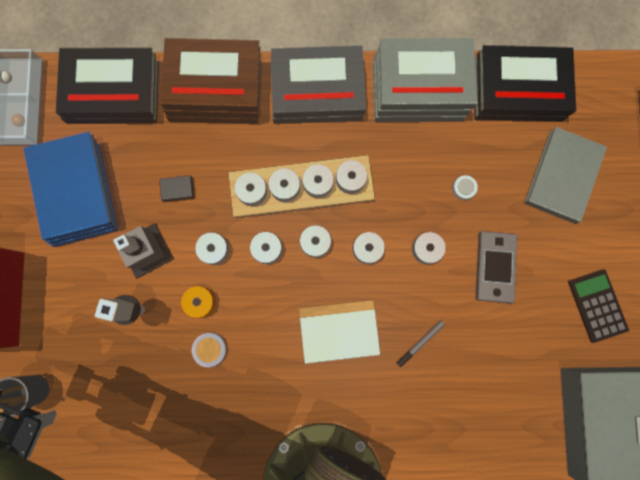

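View pics/scene0.png

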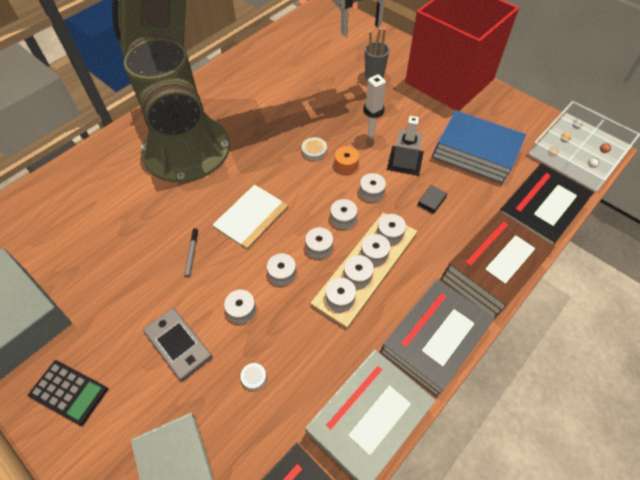

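The top view shows five new tins at about (211,248), (266,248), (316,241), (369,248) and (430,248). The row on the riser runs from (250,188) to (352,176). The pen and stand are at (128,243)/(142,250), and the taller look-alike is at (110,310). The terminal is at (497,267), with its round mark at (497,293) and its square mark at (498,241).

```bash
cat > h.py <<'E'
import numpy as np,cv2
from cell import manip,camera
from scipy.spatial.transform import Rotation as Rt
def px(c,uv,z):
    d=np.array([(uv[0]-c["cx"])/c["fx"],(uv[1]-c["cy"])/c["fy"],1.]);R,t=c["R"],c["t"]
    o=-R.T@t;d=R.T@d;return o+d*(z-o[2])/d[2]
def proj(c,X):
    p=c["R"]@np.array(X)+c["t"];return np.array([c["cx"]+c["fx"]*p[0]/p[2],c["cy"]+c["fy"]*p[1]/p[2]])
def wshot(name=None):
    s=manip.read_state();c=camera("wrist")
    c["Rw"]=Rt.from_euler("xyz",s["eef_rot"]).as_matrix();c["pw"]=s["eef_pos"]
    if name:cv2.imwrite("pics/"+name,c["image"][:,:,::-1])
    return c
def wpx(c,uv,z):
    a=np.array([uv[0]-c["cx"],uv[1]-c["cy"]])/c["fx"];r=np.hypot(*a)+1e-9
    d=np.r_[a/r*np.sin(r),np.cos(r)];M=c["mount"]
    d=c["Rw"]@(M[:3,:3]@d);o=c["Rw"]@M[:3,3]+c["pw"];return o+d*(z-o[2])/d[2]
def wproj(c,X):
    M=c["mount"];p=c["Rw"].T@(np.array(X)-c["pw"]);p=M[:3,:3].T@(p-M[:3,3])
    th=np.arctan2(np.hypot(p[0],p[1]),p[2]);a=p[:2]/(np.hypot(p[0],p[1])+1e-9)*th*c["fx"];return a+[c["cx"],c["cy"]]
def dark(c,uv,w=9,bright=False):
    u,v=int(round(uv[0])),int(round(uv[1]));g=c["image"].astype(float).mean(2)[v-w:v+w+1,u-w:u+w+1]
    if bright:g=255-g
    lo,hi=g.min(),np.percentile(g,80);k=np.clip((lo+.5*(hi-lo)-g),0,None)
    n,lab,st,_=cv2.connectedComponentsWithStats((k>0).astype(np.uint8))
    b=1+np.argmax(st[1:,4]);k=k*(lab==b);Y,X=np.mgrid[v-w:v+w+1,u-w:u+w+1];return np.array([(X*k).sum(),(Y*k).sum()])/k.sum()
E
python3 - <<'E'
from h import *
np.set_printoptions(precision=1,suppress=True)
c=camera("top");s=camera("scene")
def both(n,uv,z,w=6):
    a=dark(c,uv,w);p=px(c,a,z);q=proj(s,p)
    try:b=px(s,dark(s,q,w),z)
    except Exception as e:b=None
    print(n,a,p,b)
for i,uv in enumerate([(211,248),(266,248),(316,241),(369,248),(430,248)]):both(f"t{i+1}",uv,40)
for i,uv in enumerate([(250,188),(284,184),(318,180),(352,176)]):both(f"r{i+1}",uv,60)
both("open",(497,293),22);both("close",(498,241),22)
both("ink",(176,188),18,20)
print("pen top",px(c,(122,242),155),"clip",px(c,(465,187),22))
i=c["image"][200:340,70:190][:,:,::-1];cv2.imwrite("pics/c1.png",cv2.resize(i,None,fx=5,fy=5,interpolation=2)[:600])
E
```

```text
t1 [210.4 247.5] [489.3 229.5  40. ] [490.8 231.7  40. ]
t2 [265.1 246.8] [489.4 114.7  40. ] [490.6 116.4  40. ]
t3 [315.  240.2] [502.3   9.3  40. ] [503.3  11.   40. ]
t4 [368.8 246.9] [ 486.6 -104.3   40. ] [ 488.1 -102.7   40. ]
t5 [429.8 247. ] [ 485.1 -233.6   40. ] [ 486.5 -232.    40. ]
r1 [249.6 187. ] [613.8 145.3  60. ] [614.9 147.3  60. ]
r2 [283.7 182.9] [621.9  73.9  60. ] [623.4  75.9  60. ]
r3 [317.6 178.8] [630.1   2.5  60. ] [631.5   4.2  60. ]
r4 [351.4 174.6] [638.5 -69.1  60. ] [640.  -67.4  60. ]
open [496.6 292. ] [ 389.  -376.7   22. ] [ 390.4 -375.2   22. ]
close [498.8 241. ] [ 498.3 -387.5   22. ] [ 500.  -386.2   22. ]
ink [184.4 193.4] [610.6 291.8  18. ] [635.8 276.9  18. ]
pen top [488.2 373.7 155. ] clip [ 618.1 -320.    22. ]
```

View pics/c1.png

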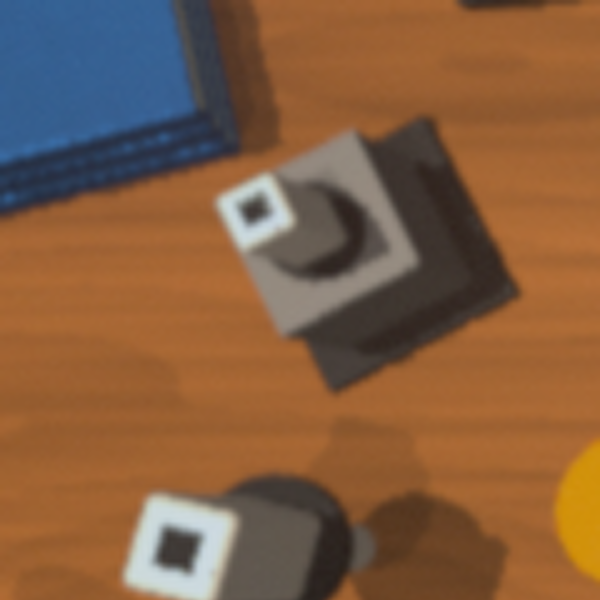

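>>> move_arm:
  dp:
    - [0,0,45]
    - [0,0,45]
    - [47.5,-22.8,0]
    - [47.5,-22.8,0]
    - [47.5,-22.8,0]
    - [47.5,-22.8,0]
    - [47.5,-22.8,0]
    - [47.5,-22.8,0]
    - [0,0,0]
    - [0,0,0]
  rotation:
    - [0,0,0]
    - [0,0,0]
    - [0,0,-0.14]
    - [0,0,-0.14]
    - [0,0,-0.14]
    - [0,0,-0.14]
    - [0,0,-0.126]
    - [0,0,0]
    - [0,0,0]
    - [0,0,0]
  hand: [1,1,1,1,1,1,1,1,1,1]

```text
clock: 1.5
eef_pos: [488.1, 374.4, 271.7]
eef_rot: [-3.141, -0.0, 2.077]
wrist_force: [-0.7, -0.3, -0.0]
finger_gap: 94.1
finger_force: 0.0
```

Run:
```python
from h import *
c=wshot("w1.png");print(c["pw"],manip.read_state()["eef_rot"],wproj(c,[488,374,155]))
```

```text
[488.05847734 374.36353651 271.74321334] [-3.14148020e+00 -1.42051114e-04  2.07756885e+00] [322.08745408 223.43900321]
```

View pics/w1.png

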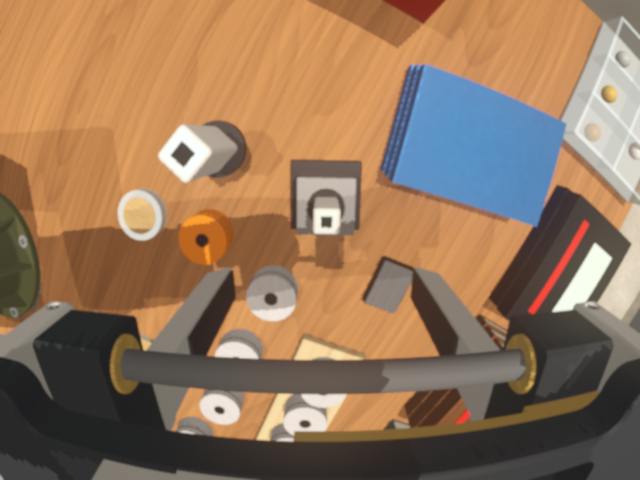

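The pen's top shows at (326,222), with the stand block square to the image below it. The larger look-alike is at (183,152), clear of the hand.

Run:
```python
from h import *
np.set_printoptions(precision=1,suppress=True)
c=wshot();a=dark(c,(326,222),7);print(a,wpx(c,a,155))
t=camera("top");s=camera("scene")
a=dark(t,(121,242),4);p=px(t,a,155);b=dark(s,proj(s,p),5);print(a,p,b,px(s,b,155))
# stand block corners in wrist
for uv in[(296,178),(356,178),(297,230),(353,231)]:print(wpx(c,uv,85))
```

```text
[326.1 222. ] [490.2 377.2 155. ]
[120.4 241.6] [489.1 376.8 155. ] [411.  119.1] [486.5 374.6 155. ]
[447.7 389.3  85. ]
[502.9 420.1  85. ]
[475.4 340.   85. ]
[529.  368.6  85. ]
```

>>> move_arm:
  dp:
    - [1.5,2.7,-40]
    - [0,0,-45]
    - [0,0,-45]
    - [0,0,-30]
    - [0,0,-11.7]
    - [0,0,0]
    - [0,0,0]
    - [0,0,0]
    - [0,0,0]
    - [0,0,0]
  rotation:
    - [0,0,0]
    - [0,0,0]
    - [0,0,0]
    - [0,0,0]
    - [0,0,0]
    - [0,0,0]
    - [0,0,0]
    - [0,0,0]
    - [0,0,0]
    - [0,0,0]
  hand: [0.6,0.5,0.5,0.5,0.5,0.5,0,0,0,0]
  newtons: 20

```text
clock: 2.95
eef_pos: [490.2, 377.1, 101.0]
eef_rot: [3.14, -0.0, 2.077]
wrist_force: [-1.1, -0.6, 6.2]
finger_gap: 23.7
finger_force: 19.9
```

>>> move_arm:
  dp:
    - [0,0,20]
    - [0,0,30]
    - [0,0,40]
    - [0,-30,20]
    - [0,-60,0]
    - [0,-60,0]
    - [0,-60,0]
    - [0,-60,0]
    - [0,-60,0]
    - [0,-60,0]
  rotation:
    - [0,0,0]
    - [0,0,0]
    - [0,0,0]
    - [0,0,0]
    - [0,0,0]
    - [0,0,0]
    - [0,0,0]
    - [0,0,0]
    - [0,0,0]
    - [0,0,0]
  hand: [0,0,0,0,0,0,0,0,0,0]

```text
clock: 4.2
eef_pos: [489.5, -15.0, 210.3]
eef_rot: [3.141, 0.0, 2.077]
wrist_force: [0.9, 0.8, -1.3]
finger_gap: 23.9
finger_force: 19.9
```

>>> move_arm:
  dp:
    - [-14,-55,0]
    - [-14,-55,0]
    - [-14,-55,0]
    - [-14,-55,0]
    - [-14,-50,0]
    - [-14,-40,0]
    - [-14,-40,0]
    - [-2,-12,-40]
    - [0,0,-20]
    - [0,0,0]
  rotation:
    - [0,0,0]
    - [0,0,0]
    - [0,0,0]
    - [0,0,0]
    - [0,0,0]
    - [0,0,0]
    - [0,0,0]
    - [0,0,0]
    - [0,0,0]
    - [0,0,0]
  hand: [0,0,0,0,0,0,0,0,0,0]

```text
clock: 5.45
eef_pos: [389.3, -374.7, 149.0]
eef_rot: [-3.141, -0.003, 2.077]
wrist_force: [0.1, -0.8, -0.3]
finger_gap: 24.4
finger_force: 19.9
```

Run:
```python
from h import *
np.set_printoptions(precision=1,suppress=True)
s=manip.read_state();print(s["eef_pos"],s["wrist_force"],s["finger_gap"])
out=[]
for n in("top","scene"):
    c=camera(n);p=s["eef_pos"]-[0,0,88];u,v=proj(c,p).astype(int);print(n,u,v,proj(c,[389.7,-376,22]),proj(c,[499.2,-386.9,22]))
    i=c["image"][max(v-45,0):v+45,max(u-60,0):u+60,::-1];print(max(u-60,0),max(v-45,0));out.append(cv2.resize(i,(400,300),interpolation=2))
w=wshot();u,v=wproj(w,s["eef_pos"]-[0,0,88]).astype(int);print("w",u,v)
out.append(cv2.resize(w["image"][v-75:v+75,u-100:u+100,::-1],(400,300),interpolation=2));out.append(out[2]*0)
cv2.imwrite("pics/c2.png",np.vstack([np.hstack(out[:2]),np.hstack(out[2:])]))
```

```text
[ 389.3 -374.7  149. ] [ 0.1 -0.8 -0.3] 24.440021846783054
top 502 291 [496.3 291.6] [498.5 240.6]
442 246
scene 156 315 [161.5 323.3] [189.5 359.5]
96 270
w 321 229
```

View pics/c2.png

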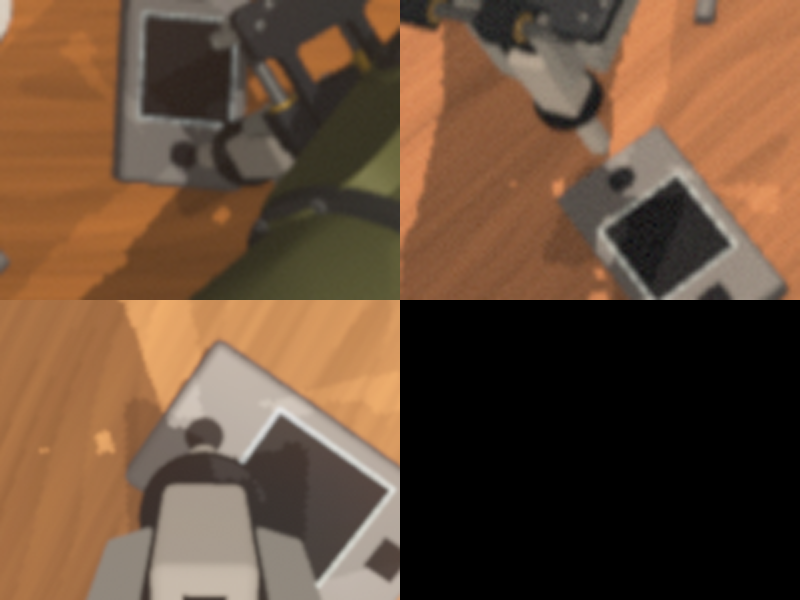

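The terminal has not moved. The round mark is at panel (620,180), where the calibration predicts it, and the pen tip is within about 3 mm of its predicted position. I'll descend now.

>>> move_arm:
  dp:
    - [0.4,-1.5,-25]
    - [0,0,-10]
    - [0,0,-1.5]
    - [0,0,-1.5]
    - [0,0,-1]
    - [0,0,0]
  rotation:
    - [0,0,0]
    - [0,0,0]
    - [0,0,0]
    - [0,0,0]
    - [0,0,0]
    - [0,0,0]
  hand: [0,0,0,0,0,0]

```text
clock: 6.35
eef_pos: [390.4, -376.7, 111.5]
eef_rot: [3.142, 0.0, 2.077]
wrist_force: [-0.1, 0.1, -0.9]
finger_gap: 24.4
finger_force: 19.9
```

>>> move_arm:
  dp:
    - [0,0,-1]
    - [0,0,-1]
    - [0,0,0]
  rotation:
    - [0,0,0]
    - [0,0,0]
    - [0,0,0]
  hand: [0,0,0]

```text
clock: 6.72
eef_pos: [390.5, -376.8, 109.9]
eef_rot: [3.141, 0.001, 2.077]
wrist_force: [-0.7, -0.2, 5.5]
finger_gap: 24.1
finger_force: 19.9
```

>>> move_arm:
  dp:
    - [0,0,-1]
    - [0,0,-1]
    - [0,0,0]
  rotation:
    - [0,0,0]
    - [0,0,0]
    - [0,0,0]
  hand: [0,0,0]

```text
clock: 7.1
eef_pos: [391.0, -377.7, 109.4]
eef_rot: [3.141, 0.004, 2.077]
wrist_force: [-1.9, 0.5, 16.9]
finger_gap: 23.4
finger_force: 20.0
```

Run:
```python
from h import *
np.set_printoptions(precision=1,suppress=True)
s=manip.read_state();print(s["eef_pos"],s["wrist_force"])
out=[]
c=camera("scene");u,v=154,318
u,v=proj(c,[389.7,-376,22]).astype(int);i=c["image"][v-30:v+30,u-40:u+40,::-1];out.append(cv2.resize(i,(400,300),interpolation=2))
w=wshot();u,v=wproj(w,s["eef_pos"]-[0,0,88]).astype(int);print("w",u,v)
out.append(cv2.resize(w["image"][v-60:v+60,u-80:u+80,::-1],(400,300),interpolation=2))
cv2.imwrite("pics/c3.png",np.hstack(out))
```

```text
[ 391.  -377.7  109.4] [-1.9  0.5 16.9]
w 322 230
```

View pics/c3.png

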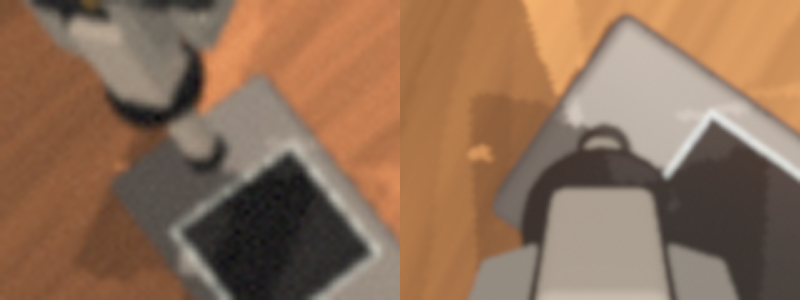

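The tip rests on the round mark at 17 N. Next is tin 1.

>>> move_arm:
  dp:
    - [0,0,25]
    - [0,0,35]
    - [10,60,0]
    - [10,60,0]
    - [10,60,0]
    - [10,60,0]
    - [10,60,0]
    - [10,60,0]
    - [10,60,0]
    - [10,60,0]
  rotation:
    - [0,0,0]
    - [0,0,0]
    - [0,0,0]
    - [0,0,0]
    - [0,0,0]
    - [0,0,0]
    - [0,0,0]
    - [0,0,0]
    - [0,0,0]
    - [0,0,0]
  hand: [0,0,0,0,0,0,0,0,0,0]

```text
clock: 8.45
eef_pos: [470.3, 105.5, 167.5]
eef_rot: [3.141, 0.0, 2.077]
wrist_force: [1.7, -0.9, 0.0]
finger_gap: 24.1
finger_force: 20.0
```

>>> move_arm:
  dp:
    - [10,60,0]
    - [9.9,47,0]
    - [0,20,0]
    - [0,0,-20]
    - [0,0,-15]
    - [0,0,-3]
    - [0,0,-2]
    - [0,0,-1]
    - [0,0,0]
    - [0,0,0]
  rotation:
    - [0,0,0]
    - [0,0,0]
    - [0,0,0]
    - [0,0,0]
    - [0,0,0]
    - [0,0,0]
    - [0,0,0]
    - [0,0,0]
    - [0,0,0]
    - [0,0,0]
  hand: [0,0,0,0,0,0,0,0,0,0]

```text
clock: 9.7
eef_pos: [490.6, 230.2, 127.7]
eef_rot: [3.14, 0.0, 2.076]
wrist_force: [-3.4, -2.3, 7.4]
finger_gap: 23.8
finger_force: 20.0
```

>>> move_arm:
  dp:
    - [0,0,0]
    - [0,0,0]
    - [0,0,25]
    - [-0.2,-55,0]
    - [0,-50,0]
    - [0,-9.8,0]
    - [0,0,-18]
    - [0,0,-6]
    - [0,0,-1]
    - [0,0,0]
  rotation:
    - [0,0,0]
    - [0,0,0]
    - [0,0,0]
    - [0,0,0]
    - [0,0,0]
    - [0,0,0]
    - [0,0,0]
    - [0,0,0]
    - [0,0,0]
    - [0,0,0]
  hand: [0,0,0,0,0,0,0,0,0,0]

```text
clock: 10.95
eef_pos: [490.3, 116.1, 127.5]
eef_rot: [3.141, 0.001, 2.077]
wrist_force: [-2.6, -2.7, 8.9]
finger_gap: 23.7
finger_force: 20.0
```

Run:
```python
from h import *
c=camera("scene");u,v=proj(c,[490,115.6,40]).astype(int);a=c["image"][v-30:v+30,u-40:u+40,::-1]
t=camera("top");u,v=proj(t,[490,115.6,40]).astype(int);b=t["image"][v-30:v+30,u-40:u+40,::-1]
cv2.imwrite("pics/c4.png",np.hstack([cv2.resize(i,(400,300),interpolation=2) for i in(a,b)]))
```

```text
(no output)
```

View pics/c4.png

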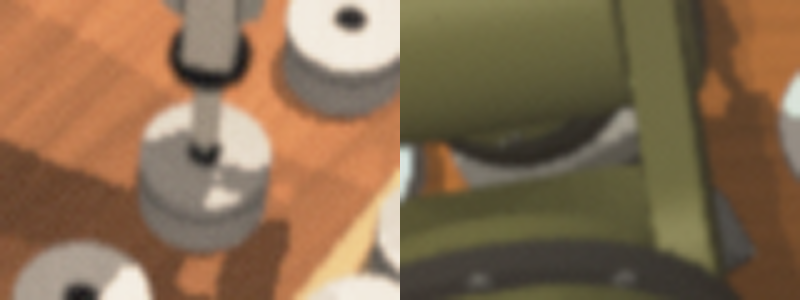

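The scene view shows the tip standing on tin 2's tag at about (205,155). I'll continue to tins 3 to 5.

>>> move_arm:
  dp:
    - [0,0,0]
    - [0,0,0]
    - [0,0,25]
    - [6.8,-53,0]
    - [6,-45,0]
    - [0,-7.4,0]
    - [0,0,-18]
    - [0,0,-6]
    - [0,0,-1]
    - [0,0,0]
  rotation:
    - [0,0,0]
    - [0,0,0]
    - [0,0,0]
    - [0,0,0]
    - [0,0,0]
    - [0,0,0]
    - [0,0,0]
    - [0,0,0]
    - [0,0,0]
    - [0,0,0]
  hand: [0,0,0,0,0,0,0,0,0,0]

```text
clock: 12.3
eef_pos: [503.0, 10.9, 127.4]
eef_rot: [3.141, 0.001, 2.078]
wrist_force: [-2.7, -1.5, 7.8]
finger_gap: 23.9
finger_force: 20.0
```

>>> move_arm:
  dp:
    - [0,0,0]
    - [0,0,0]
    - [0,0,25]
    - [-8.5,-55,0]
    - [-7,-50,0]
    - [0,-8.7,0]
    - [0,0,-18]
    - [0,0,-6]
    - [0,0,-1]
    - [0,0,0]
  rotation:
    - [0,0,0]
    - [0,0,0]
    - [0,0,0]
    - [0,0,0]
    - [0,0,0]
    - [0,0,0]
    - [0,0,0]
    - [0,0,0]
    - [0,0,0]
    - [0,0,0]
  hand: [0,0,0,0,0,0,0,0,0,0]

```text
clock: 13.55
eef_pos: [487.7, -102.7, 127.3]
eef_rot: [3.141, 0.001, 2.078]
wrist_force: [-2.7, -0.2, 6.8]
finger_gap: 23.9
finger_force: 20.0
```

>>> move_arm:
  dp:
    - [0,0,0]
    - [0,0,0]
    - [0,0,25]
    - [-1.5,-60,0]
    - [0,-55,0]
    - [0,-14.3,0]
    - [0,0,-18]
    - [0,0,-6]
    - [0,0,-1]
    - [0,0,0]
  rotation:
    - [0,0,0]
    - [0,0,0]
    - [0,0,0]
    - [0,0,0]
    - [0,0,0]
    - [0,0,0]
    - [0,0,0]
    - [0,0,0]
    - [0,0,0]
    - [0,0,0]
  hand: [0,0,0,0,0,0,0,0,0,0]

```text
clock: 14.8
eef_pos: [486.2, -232.0, 127.3]
eef_rot: [-3.141, 0.001, 2.078]
wrist_force: [-3.0, -0.1, 5.1]
finger_gap: 24.3
finger_force: 20.0
```

>>> move_arm:
  dp:
    - [0,0,0]
    - [0,0,0]
    - [0,0,0]
  rotation:
    - [0,0,0]
    - [0,0,0]
    - [0,0,0]
  hand: [0,0,0]

```text
clock: 15.18
eef_pos: [486.2, -232.0, 127.3]
eef_rot: [-3.141, 0.001, 2.078]
wrist_force: [-2.7, -0.1, 5.3]
finger_gap: 23.6
finger_force: 20.0
```

Run:
```python
from h import *
np.set_printoptions(precision=1,suppress=True)
s=camera("scene")
for p in([389.7,-376,22],[499.2,-386.9,22]):print(px(s,dark(s,proj(s,p),6),22))
c=camera("top");print(px(c,dark(c,(498.8,241),6),22))
```

```text
[ 390.4 -375.2   22. ]
[ 500.  -386.1   22. ]
[ 487.5 -378.8   22. ]
```

The terminal is unmoved according to the scene camera; the arm hides it from the top camera. Now the square mark.

>>> move_arm:
  dp:
    - [0,0,25]
    - [6.4,-60,0]
    - [7,-55,0]
    - [0,-39.1,0]
    - [0,0,-30]
    - [0,0,-10]
    - [0,0,-2]
    - [0,0,-1.5]
    - [0,0,0]
    - [0,0,0]
  rotation:
    - [0,0,0]
    - [0,0,0]
    - [0,0,0]
    - [0,0,0]
    - [0,0,0]
    - [0,0,0]
    - [0,0,0]
    - [0,0,0]
    - [0,0,0]
    - [0,0,0]
  hand: [0,0,0,0,0,0,0,0,0,0]

```text
clock: 16.52
eef_pos: [499.8, -386.7, 109.3]
eef_rot: [3.141, 0.002, 2.077]
wrist_force: [0.3, 1.8, 7.3]
finger_gap: 24.1
finger_force: 20.0
```

>>> move_arm:
  dp:
    - [0,0,-0.5]
    - [0,0,0]
    - [0,0,0]
  rotation:
    - [0,0,0]
    - [0,0,0]
    - [0,0,0]
  hand: [0,0,0]

```text
clock: 16.9
eef_pos: [500.0, -386.9, 109.2]
eef_rot: [3.14, 0.002, 2.077]
wrist_force: [-0.5, 2.1, 8.9]
finger_gap: 23.7
finger_force: 20.0
```

Run:
```python
from h import *
np.set_printoptions(precision=1,suppress=True)
c=camera("scene");u,v=proj(c,[499.2,-386.9,22]).astype(int);a=c["image"][v-30:v+30,u-40:u+40,::-1]
t=camera("top");b=t["image"][215:275,110:190,::-1]
b=t["image"][205:280,90:190,::-1]
cv2.imwrite("pics/c5.png",np.hstack([cv2.resize(i,(400,300),interpolation=2) for i in(a,b)]))
```

```text
(no output)
```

View pics/c5.png

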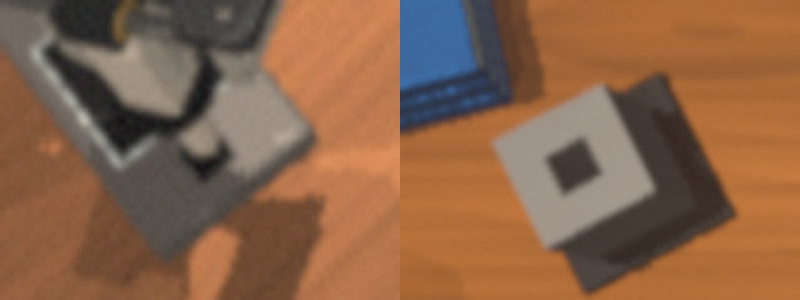

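The tip is on the square mark. The stand's empty well shows at panel (573,165), so I'll locate it numerically.

Run:
```python
from h import *
np.set_printoptions(precision=1,suppress=True)
c=camera("top");a=dark(c,(133.25,246.25),6);p=px(c,a,85);s=camera("scene");q=proj(s,p);print(a,p,q)
try:b=dark(s,q,5);print(b,px(s,b,85))
except Exception as e:print(e)
print(px(c,(133.6,246.5),85))
```

```text
[132.9 246.1] [488.5 376.8  85. ] [408.2 139. ]
[409.2 138.9] [490.3 378.9  85. ]
[487.8 375.3  85. ]
```

>>> move_arm:
  dp:
    - [0,0,50]
    - [0,0,50]
    - [0,60,0]
    - [0,60,0]
    - [0,60,0]
    - [0,60,0]
    - [0,60,0]
    - [0,60,0]
    - [0,60,0]
    - [0,60,0]
  rotation:
    - [0,0,0]
    - [0,0,0]
    - [0,0,0]
    - [0,0,0]
    - [0,0,0]
    - [0,0,0]
    - [0,0,0]
    - [0,0,0]
    - [0,0,0]
    - [0,0,0]
  hand: [0,0,0,0,0,0,0,0,0,0]

```text
clock: 18.35
eef_pos: [498.9, 95.2, 208.0]
eef_rot: [3.14, 0.001, 2.077]
wrist_force: [1.4, -0.3, -1.2]
finger_gap: 24.0
finger_force: 20.0
```

>>> move_arm:
  dp:
    - [-4.5,60,0]
    - [-5,60,0]
    - [0,60,0]
    - [0,60,0]
    - [0,44.3,0]
    - [0,0,-20]
    - [0,0,0]
  rotation:
    - [0,0,0]
    - [0,0,0]
    - [0,0,0]
    - [0,0,0]
    - [0,0,0]
    - [0,0,0]
    - [0,0,0]
  hand: [0,0,0,0,0,0,0]

```text
clock: 19.23
eef_pos: [488.9, 377.5, 186.2]
eef_rot: [-3.139, 0.0, 2.078]
wrist_force: [0.3, -0.6, -0.5]
finger_gap: 23.8
finger_force: 20.0
```

Run:
```python
from h import *
np.set_printoptions(precision=1,suppress=True)
s=manip.read_state();print(s["eef_pos"])
c=camera("scene");p=s["eef_pos"]-[0,0,88];print(proj(c,p),proj(c,[489.4,377.8,85]));u,v=proj(c,[489.4,377.8,85]).astype(int);a=c["image"][v-35:v+25,u-40:u+40,::-1]
w=wshot();u,v=wproj(w,[489.4,377.8,85]).astype(int);print(u,v);b=w["image"][v-60:v+60,u-80:u+80,::-1]
cv2.imwrite("pics/c6.png",np.hstack([cv2.resize(i,(400,300),interpolation=2) for i in(a,b)]))
```

```text
[488.9 377.5 186.2]
[409.2 135.3] [408.7 139. ]
322 226
```

View pics/c6.png

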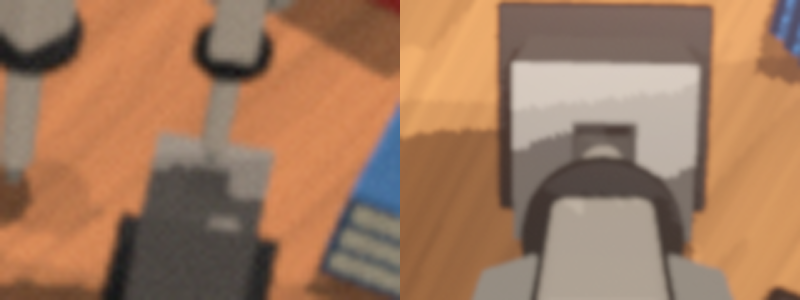

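The stand is in place and the pen lines up with the well at (604,150), so I'll insert it.

>>> move_arm:
  dp:
    - [0,0,-8]
    - [0,0,-10]
    - [0,0,-10]
    - [0,0,-10]
    - [0,0,-15]
    - [0,0,-15]
    - [0,0,-12]
    - [0,0,-4]
    - [0,0,0]
  rotation:
    - [0,0,0]
    - [0,0,0]
    - [0,0,0]
    - [0,0,0]
    - [0,0,0]
    - [0,0,0]
    - [0,0,0]
    - [0,0,0]
    - [0,0,0]
  hand: [0,0,0,0,0,0,0,0,0]

```text
clock: 20.45
eef_pos: [489.7, 377.4, 103.2]
eef_rot: [-3.141, 0.0, 2.077]
wrist_force: [0.1, 0.4, -0.4]
finger_gap: 23.4
finger_force: 20.0
```

>>> move_arm:
  dp:
    - [0,0,-1.5]
    - [0,0,-1]
    - [0,0,0]
    - [0,0,0]
    - [0,0,0]
    - [0,0,0]
    - [0,0,20]
    - [0,0,40]
    - [0,0,50]
    - [0,0,20]
  rotation:
    - [0,0,0]
    - [0,0,0]
    - [0,0,0]
    - [0,0,0]
    - [0,0,0]
    - [0,0,0]
    - [0,0,0]
    - [0,0,0]
    - [0,0,0]
    - [0,0,0]
  hand: [0,0,0.6,0.6,0.6,0.6,0.6,0.6,0.6,0.6]

```text
clock: 21.7
eef_pos: [490.2, 377.8, 234.1]
eef_rot: [3.138, -0.0, 2.077]
wrist_force: [0.5, 0.8, -0.7]
finger_gap: 56.2
finger_force: 0.0
```

Run:
```python
from h import *
np.set_printoptions(precision=1,suppress=True)
c=wshot();print(c["pw"]);a=dark(c,wproj(c,[489.4,377.5,155]),7);print(a,wpx(c,a,155))
u,v=a.astype(int);b=c["image"][v-60:v+60,u-80:u+80,::-1]
s=camera("scene");u,v=proj(s,[489.4,377.8,110]).astype(int);a=s["image"][v-30:v+30,u-40:u+40,::-1]
cv2.imwrite("pics/c7.png",np.hstack([cv2.resize(i,(400,300),interpolation=2) for i in(a,b)]))
# target yaw for row and plane re-measure of row & tins
r=[];
for p in[(614.4,146.3,60),(622.6,74.9,60),(630.8,3.3,60),(639.2,-68.3,60)]:
    e=px(s,dark(s,proj(s,p),6),60);r.append(e);print(e)
for p in[(490,230.6,40),(490,115.6,40),(502.8,10.2,40),(487.3,-103.5,40),(485.8,-232.8,40)]:print(px(s,dark(s,proj(s,p),6),40))
```

```text
[490.2 377.8 234.1]
[321.8 233.6] [490.  378.2 155. ]
[614.9 147.4  60. ]
[623.4  75.8  60. ]
[631.5   4.2  60. ]
[640.  -67.4  60. ]
[488.4 234.5  40. ]
[490.7 116.4  40. ]
[503.3  11.   40. ]
[ 488.1 -102.7   40. ]
[ 486.5 -232.1   40. ]
```

View pics/c7.png

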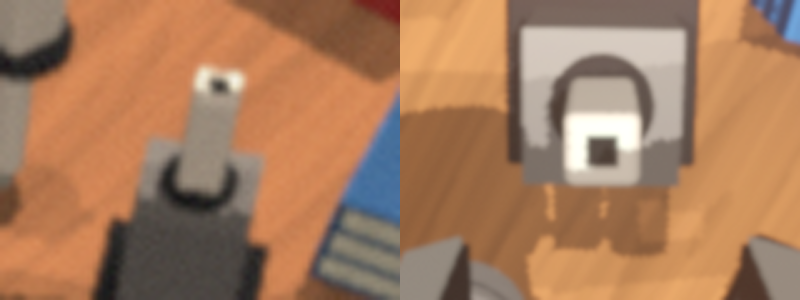

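The pen is seated upright in the stand and released. Stacking starts now, with tin 3.

>>> move_arm:
  dp:
    - [0,0,0]
    - [3,-57,0]
    - [3,-60,0]
    - [3,-60,0]
    - [4.1,-60,0]
    - [0,-60,0]
    - [0,-50,-40]
    - [0,-20.2,-50]
    - [0,0,-30]
    - [0,0,0]
  rotation:
    - [0,0,0]
    - [0,0,0]
    - [0,0,-0.1]
    - [0,0,-0.1]
    - [0,0,-0.1]
    - [0,0,-0.091]
    - [0,0,0]
    - [0,0,0]
    - [0,0,0]
    - [0,0,0]
  hand: [1,1,1,1,1,1,1,1,1,1]

```text
clock: 23.05
eef_pos: [501.0, 11.3, 109.1]
eef_rot: [-3.136, -0.001, 1.685]
wrist_force: [0.3, -0.1, 0.9]
finger_gap: 93.9
finger_force: 0.0
```

Run:
```python
from h import *
np.set_printoptions(precision=1,suppress=True)
c=wshot("w2.png");print(c["pw"],manip.read_state()["eef_rot"])
for p in[(490,115.6,40),(502.8,10.2,40),(490,230.6,40)]:
    a=dark(c,wproj(c,p),10);print(a,wpx(c,a,40))
for p in[(614.4,146.3,60),(622.7,74.9,60),(630.8,3.3,60)]:
    try:a=dark(c,wproj(c,p),8);print(a,wpx(c,a,60))
    except Exception as e:print(e)
```

```text
[501.   11.3 109.1] [-3.1 -0.   1.7]
[325.4  97.9] [490.9 115.2  40. ]
[326.4 240.4] [504.    9.6  40. ]
[342.1 -35.5] [491.1 223.4  40. ]
[505.1  82.1] [617.7 147.6  60. ]
[499.8 182. ] [624.5  74.   60. ]
[488.3 274. ] [631.7   2.7  60. ]
```

>>> move_arm:
  dp:
    - [0.4,0,-45]
    - [0,0,-40]
    - [0,0,-17.7]
    - [0,0,0]
    - [0,0,0]
    - [0,0,0]
    - [0,0,0]
    - [0,0,30]
    - [0,0,50]
    - [0,0,27]
  rotation:
    - [0,0,0]
    - [0,0,0]
    - [0,0,0]
    - [0,0,0]
    - [0,0,0]
    - [0,0,0]
    - [0,0,0]
    - [0,0,0]
    - [0,0,0]
    - [0,0,0]
  hand: [1,1,1,1,0,0,0,0,0,0]
  newtons: 20

```text
clock: 24.35
eef_pos: [503.8, 11.4, 118.6]
eef_rot: [3.139, 0.0, 1.686]
wrist_force: [-0.3, 0.9, -1.1]
finger_gap: 65.3
finger_force: 20.0
```

>>> move_arm:
  dp:
    - [50,12,0]
    - [50,12,0]
    - [24,4.7,0]
    - [0,0,0]
    - [0,0,-25]
    - [0,0,-15]
    - [0,0,-5]
    - [0,0,-1.5]
    - [0,0,0]
    - [0,0,0]
  rotation:
    - [0,0,0]
    - [0,0,0]
    - [0,0,0]
    - [0,0,0]
    - [0,0,0]
    - [0,0,0]
    - [0,0,0]
    - [0,0,0]
    - [0,0,0]
    - [0,0,0]
  hand: [0,0,0,0,0,0,0,0,0,0]

```text
clock: 25.6
eef_pos: [627.1, 40.0, 70.9]
eef_rot: [3.141, 0.0, 1.686]
wrist_force: [-3.5, -0.3, 5.2]
finger_gap: 65.4
finger_force: 20.0
```

>>> move_arm:
  dp:
    - [0,0,0]
    - [0,0,0]
    - [0,0,0]
    - [0,0,25]
    - [0,0,30]
    - [-45,26,0]
    - [-46,26,0]
    - [-45.8,24.7,0]
    - [0,0,-15]
    - [0,0,0]
  rotation:
    - [0,0,0]
    - [0,0,0]
    - [0,0,0]
    - [0,0,0]
    - [0,0,0]
    - [0,0,0]
    - [0,0,0]
    - [0,0,0]
    - [0,0,0]
    - [0,0,0]
  hand: [0.85,0.85,0.85,0.85,1,1,1,1,1,1]

```text
clock: 26.85
eef_pos: [490.5, 116.6, 108.8]
eef_rot: [-3.14, 0.0, 1.686]
wrist_force: [-0.1, 1.0, -0.1]
finger_gap: 93.7
finger_force: 0.0
```

Run:
```python
from h import *
np.set_printoptions(precision=1,suppress=True)
c=wshot();print(c["pw"])
for p in[(490,115.6,40),(490,230.6,40),(627.2,38.9,100),(614.4,146.3,60),(622.7,74.9,60),(639,-68,60)]:
    try:a=dark(c,wproj(c,p),9);print(a,wpx(c,a,p[2]))
    except Exception as e:print(e)
s=camera("scene")
for p in[(627.2,38.9,100),(614.4,146.3,60),(622.7,74.9,60),(639,-68,60)]:print(px(s,dark(s,proj(s,p),5),p[2]))
```

```text
[490.5 116.6 108.8]
[322.7 241. ] [490.9 114.1  40. ]
[341.3  89.6] [491.2 227.9  40. ]
[496.7 385. ] [636.7  30.8 100. ]
[492.3 225.7] [615.1 146.1  60. ]
[481. 311.] [623.9  75.9  60. ]
[450.4 441.2] [640.9 -72.9  60. ]
[627.1  39.4 100. ]
[614.6 147.3  60. ]
[617.1  64.2  60. ]
[640.  -67.3  60. ]
```

>>> move_arm:
  dp:
    - [0,-0.4,-45]
    - [0,0,-40]
    - [0,0,-15.5]
    - [0,0,0]
    - [0,0,0]
    - [0,0,0]
    - [0,0,0]
    - [0,0,30]
    - [0,0,50]
    - [0,0,27]
  rotation:
    - [0,0,0]
    - [0,0,0]
    - [0,0,0]
    - [0,0,0]
    - [0,0,0]
    - [0,0,0]
    - [0,0,0]
    - [0,0,0]
    - [0,0,0]
    - [0,0,0]
  hand: [1,1,1,1,0,0,0,0,0,0]

```text
clock: 28.2
eef_pos: [490.9, 116.5, 118.6]
eef_rot: [3.139, -0.0, 1.686]
wrist_force: [0.4, 0.5, -1.2]
finger_gap: 65.0
finger_force: 20.0
```

>>> move_arm:
  dp:
    - [50,0,0]
    - [50,-2,0]
    - [28.6,-2.8,0]
    - [0,0,0]
    - [0,0,-25]
    - [0,0,-15]
    - [0,0,-4]
    - [0,0,-1]
    - [0,0,0]
    - [0,0,0]
  rotation:
    - [0,0,0]
    - [0,0,0]
    - [0,0,0]
    - [0,0,0]
    - [0,0,0]
    - [0,0,0]
    - [0,0,0]
    - [0,0,0]
    - [0,0,0]
    - [0,0,0]
  hand: [0,0,0,0,0,0,0,0,0,0]

```text
clock: 29.45
eef_pos: [619.2, 111.6, 71.6]
eef_rot: [3.141, -0.0, 1.686]
wrist_force: [0.2, -0.3, -1.6]
finger_gap: 65.2
finger_force: 20.0
```

>>> move_arm:
  dp:
    - [0,-0.5,-1.5]
    - [0,0,0]
    - [0,0,0]
    - [0,0,0]
    - [0,0,0]
    - [0,0,25]
    - [0,0,30]
    - [-35,-55,0]
    - [-35,-55,0]
    - [-35,-55,0]
  rotation:
    - [0,0,0]
    - [0,0,0]
    - [0,0,0]
    - [0,0,0]
    - [0,0,0]
    - [0,0,0]
    - [0,0,0]
    - [0,0,0]
    - [0,0,0]
    - [0,0,0]
  hand: [0,0,0.85,0.85,0.85,0.85,1,1,1,1]

```text
clock: 30.7
eef_pos: [517.1, -48.5, 124.5]
eef_rot: [3.141, 0.0, 1.686]
wrist_force: [1.3, -1.5, 0.1]
finger_gap: 93.9
finger_force: 0.0
```

>>> move_arm:
  dp:
    - [-26.6,-48.3,0]
    - [0,0,-15]
    - [0,0,0]
    - [0,0,0]
  rotation:
    - [0,0,0]
    - [0,0,0]
    - [0,0,0]
    - [0,0,0]
  hand: [1,1,1,1]

```text
clock: 31.2
eef_pos: [492.2, -94.5, 109.5]
eef_rot: [-3.141, -0.0, 1.687]
wrist_force: [0.2, 0.2, -0.4]
finger_gap: 93.6
finger_force: 0.0
```

Run:
```python
from h import *
np.set_printoptions(precision=1,suppress=True)
c=wshot();print(c["pw"])
a=dark(c,wproj(c,(487.4,-103.5,40)),9);print(a,wpx(c,a,40))
for n in("scene","top"):
  s=camera(n)
  for p in[(627.2,38.9,100),(619,110.4,100),(614.4,146.3,60),(622.7,74.9,60),(639,-68,60)]:print(n,p,px(s,dark(s,proj(s,p),5),p[2]))
```

```text
[492.2 -94.5 109.5]
[314.8 252.7] [ 487.8 -107.2   40. ]
scene (627.2, 38.9, 100) [627.2  39.4 100. ]
scene (619, 110.4, 100) [619.4 111.2 100. ]
scene (614.4, 146.3, 60) [607.7 137.8  60. ]
scene (622.7, 74.9, 60) [617.1  64.1  60. ]
scene (639, -68, 60) [640.  -67.3  60. ]
top (627.2, 38.9, 100) [625.5  37.6 100. ]
top (619, 110.4, 100) [618.  109.6 100. ]
top (614.4, 146.3, 60) [612.6 148.3  60. ]
top (622.7, 74.9, 60) [619.8  75.2  60. ]
top (639, -68, 60) [638.5 -69.1  60. ]
```

>>> move_arm:
  dp:
    - [-4.3,-7.5,-35]
    - [0,0,-45]
    - [0,0,-20.5]
    - [0,0,0]
    - [0,0,0]
    - [0,0,0]
    - [0,0,0]
    - [0,0,30]
    - [0,0,50]
    - [0,0,27]
  rotation:
    - [0,0,0]
    - [0,0,0]
    - [0,0,0]
    - [0,0,0]
    - [0,0,0]
    - [0,0,0]
    - [0,0,0]
    - [0,0,0]
    - [0,0,0]
    - [0,0,0]
  hand: [1,1,1,1,0,0,0,0,0,0]

```text
clock: 32.6
eef_pos: [488.0, -103.0, 118.6]
eef_rot: [3.139, 0.001, 1.686]
wrist_force: [0.3, 0.6, -1.1]
finger_gap: 65.4
finger_force: 20.0
```

>>> move_arm:
  dp:
    - [50,24,0]
    - [50,24,0]
    - [47.2,22.6,0]
    - [0,0,0]
    - [0,0,-25]
    - [0,0,-15]
    - [0,0,-5]
    - [0,0,-1.5]
    - [0,0,0]
    - [0,0,0]
  rotation:
    - [0,0,0]
    - [0,0,0]
    - [0,0,0]
    - [0,0,0]
    - [0,0,0]
    - [0,0,0]
    - [0,0,0]
    - [0,0,0]
    - [0,0,0]
    - [0,0,0]
  hand: [0,0,0,0,0,0,0,0,0,0]

```text
clock: 33.85
eef_pos: [634.6, -32.6, 71.1]
eef_rot: [3.141, 0.0, 1.686]
wrist_force: [-5.3, -0.6, 7.2]
finger_gap: 65.3
finger_force: 20.0
```

>>> move_arm:
  dp:
    - [0,0,0]
    - [0,0,0]
    - [0,0,0]
    - [0,0,25]
    - [0,0,30]
    - [-29.7,-40,0]
    - [-29.7,-40,0]
    - [-29.7,-40,0]
    - [-29.7,-40,0]
    - [-29.9,-40,0]
  rotation:
    - [0,0,0]
    - [0,0,0]
    - [0,0,0]
    - [0,0,0]
    - [0,0,0]
    - [0,0,0]
    - [0,0,0]
    - [0,0,0]
    - [0,0,0]
    - [0,0,0]
  hand: [0.85,0.85,0.85,0.85,1,1,1,1,1,1]

```text
clock: 35.1
eef_pos: [484.9, -233.4, 124.7]
eef_rot: [3.141, 0.0, 1.686]
wrist_force: [-0.3, -0.4, -0.3]
finger_gap: 94.1
finger_force: 0.0
```

>>> move_arm:
  dp:
    - [0,0,-15]
    - [0,0,0]
    - [0,0,0]
  rotation:
    - [0,0,0]
    - [0,0,0]
    - [0,0,0]
  hand: [1,1,1]

```text
clock: 35.48
eef_pos: [486.6, -231.5, 109.6]
eef_rot: [-3.142, -0.0, 1.687]
wrist_force: [0.0, 0.4, 0.2]
finger_gap: 94.0
finger_force: 0.0
```

Run:
```python
from h import *
np.set_printoptions(precision=1,suppress=True)
c=wshot();print(c["pw"])
a=dark(c,wproj(c,(486,-233,40)),9);print(a,wpx(c,a,40))
for n in("scene","top"):
  s=camera(n)
  for p in[(627.2,38.9,100),(619,110.4,100),(635,-33,100),(490,230,40)]:print(n,p,px(s,dark(s,proj(s,p),5),p[2]))
```

```text
[ 486.6 -231.5  109.6]
[322.2 240.6] [ 486.7 -233.8   40. ]
scene (627.2, 38.9, 100) [627.2  39.4 100. ]
scene (619, 110.4, 100) [619.3 111.3 100. ]
scene (635, -33, 100) [634.5 -32.6 100. ]
scene (490, 230, 40) [490.8 231.7  40. ]
top (627.2, 38.9, 100) [625.6  37.7 100. ]
top (619, 110.4, 100) [618.  109.6 100. ]
top (635, -33, 100) [633.  -34.2 100. ]
top (490, 230, 40) [489.3 229.5  40. ]
```

>>> move_arm:
  dp:
    - [0,0,-45]
    - [0,0,-40]
    - [0,0,-15.5]
    - [0,0,0]
    - [0,0,0]
    - [0,0,0]
    - [0,0,0]
    - [0,0,32]
    - [0,0,50]
    - [0,0,50]
  rotation:
    - [0,0,0]
    - [0,0,0]
    - [0,0,0]
    - [0,0,0]
    - [0,0,0]
    - [0,0,0]
    - [0,0,0]
    - [0,0,0]
    - [0,0,0]
    - [0,0,0]
  hand: [1,1,1,1,0,0,0,0,0,0]

```text
clock: 36.88
eef_pos: [485.7, -232.2, 142.7]
eef_rot: [-3.141, -0.0, 1.686]
wrist_force: [0.2, -0.5, -0.8]
finger_gap: 65.3
finger_force: 20.0
```

>>> move_arm:
  dp:
    - [28.9,47,0]
    - [28.9,47,0]
    - [28.9,47,0]
    - [28.9,47,0]
    - [28.9,47,0]
    - [0,0,0]
    - [0,0,-15]
    - [0,0,-12]
    - [0,0,-3]
    - [0,0,0]
  rotation:
    - [0,0,0]
    - [0,0,0]
    - [0,0,0]
    - [0,0,0]
    - [0,0,0]
    - [0,0,0]
    - [0,0,0]
    - [0,0,0]
    - [0,0,0]
    - [0,0,0]
  hand: [0,0,0,0,0,0,0,0,0,0]

```text
clock: 38.12
eef_pos: [630.2, 2.0, 110.8]
eef_rot: [-3.141, -0.0, 1.685]
wrist_force: [-0.9, 0.2, -0.3]
finger_gap: 65.5
finger_force: 20.0
```

>>> move_arm:
  dp:
    - [0,0.3,-1.2]
    - [0,0,0]
    - [0,0,0]
    - [0,0,0]
    - [0,0,0]
    - [0,0,20]
    - [0,0,30]
    - [-28,45,0]
    - [-28,45,0]
    - [-28,45,0]
  rotation:
    - [0,0,0]
    - [0,0,0]
    - [0,0,0]
    - [0,0,0]
    - [0,0,0]
    - [0,0,0]
    - [0,0,0]
    - [0,0,0]
    - [0,0,0]
    - [0,0,0]
  hand: [0,0,0.85,0.85,0.85,0.85,1,1,1,1]

```text
clock: 39.38
eef_pos: [545.4, 139.2, 159.8]
eef_rot: [3.141, -0.0, 1.686]
wrist_force: [1.7, -0.1, 0.1]
finger_gap: 93.7
finger_force: 0.0
```

>>> move_arm:
  dp:
    - [-28,45,0]
    - [-28.4,47.9,0]
    - [0,0,-30]
    - [0,0,-20]
    - [0,0,0]
    - [0,0,0]
  rotation:
    - [0,0,0]
    - [0,0,0]
    - [0,0,0]
    - [0,0,0]
    - [0,0,0]
    - [0,0,0]
  hand: [1,1,1,1,1,1]

```text
clock: 40.12
eef_pos: [490.5, 231.0, 110.7]
eef_rot: [3.141, -0.0, 1.686]
wrist_force: [-0.1, 0.0, -0.1]
finger_gap: 94.1
finger_force: 0.0
```

Run:
```python
from h import *
np.set_printoptions(precision=1,suppress=True)
c=wshot();print(c["pw"])
a=dark(c,wproj(c,(490,230.6,40)),9);print(a,wpx(c,a,40))
for n in("scene","top"):
  s=camera(n)
  for p in[(626.4,38.5,100),(619,110.4,100),(634,-33,100),(630.5,2.7,140)]:print(n,p,px(s,dark(s,proj(s,p),5),p[2]))
```

```text
[490.5 231.  110.7]
[321.7 240.8] [490.4 228.1  40. ]
scene (626.4, 38.5, 100) [622.3  27.6 100. ]
scene (619, 110.4, 100) [619.3 111.3 100. ]
scene (634, -33, 100) [633.8 -30.9 100. ]
scene (630.5, 2.7, 140) [630.6   2.3 140. ]
top (626.4, 38.5, 100) [625.3  38.1 100. ]
top (619, 110.4, 100) [618.  109.6 100. ]
top (634, -33, 100) [631.5 -37.1 100. ]
top (630.5, 2.7, 140) [629.2   0.2 140. ]
```

>>> move_arm:
  dp:
    - [0,-0.4,-45]
    - [0,0,-40]
    - [0,0,-15.8]
    - [0,0,0]
    - [0,0,0]
    - [0,0,0]
    - [0,0,0]
    - [0,0,32]
    - [0,0,50]
    - [0,0,50]
  rotation:
    - [0,0,0]
    - [0,0,0]
    - [0,0,0]
    - [0,0,0]
    - [0,0,0]
    - [0,0,0]
    - [0,0,0]
    - [0,0,0]
    - [0,0,0]
    - [0,0,0]
  hand: [1,1,1,1,0,0,0,0,0,0]

```text
clock: 41.52
eef_pos: [489.7, 230.4, 142.7]
eef_rot: [-3.141, 0.0, 1.686]
wrist_force: [0.1, 0.4, -0.8]
finger_gap: 64.9
finger_force: 20.0
```

>>> move_arm:
  dp:
    - [33.1,-39,0]
    - [33.1,-39,0]
    - [33.1,-39,0]
    - [33.1,-38.8,0]
    - [0,0,0]
    - [0,0,-15]
    - [0,0,-12]
    - [0,0,-3]
    - [0,0,0]
    - [0,0,0]
  rotation:
    - [0,0,0]
    - [0,0,0]
    - [0,0,0]
    - [0,0,0]
    - [0,0,0]
    - [0,0,0]
    - [0,0,0]
    - [0,0,0]
    - [0,0,0]
    - [0,0,0]
  hand: [0,0,0,0,0,0,0,0,0,0]

```text
clock: 42.78
eef_pos: [622.1, 75.4, 110.9]
eef_rot: [-3.141, -0.0, 1.687]
wrist_force: [0.2, 0.9, 1.2]
finger_gap: 65.2
finger_force: 20.0
```

>>> move_arm:
  dp:
    - [0,0,-1.2]
    - [0,0,0]
    - [0,0,0]
    - [0,0,0]
    - [0,0,0]
    - [0,0,20]
    - [0,0,40]
    - [-40,20,40]
    - [-45,20,0]
    - [-45,20,0]
  rotation:
    - [0,0,0]
    - [0,0,0]
    - [0,0,0]
    - [0,0,0]
    - [0,0,0]
    - [0,0,0]
    - [0,0,0]
    - [0,0,0]
    - [0,0,0]
    - [0,0,0]
  hand: [0,0,0.85,0.85,0.85,0.85,1,1,1,1]

```text
clock: 44.02
eef_pos: [491.1, 135.2, 210.0]
eef_rot: [3.141, -0.0, 1.686]
wrist_force: [1.1, 0.4, 0.5]
finger_gap: 94.0
finger_force: 0.0
```

>>> move_arm:
  dp:
    - [-45,40,0]
    - [-45,40,0]
    - [-40,40,0]
    - [0,40,0]
    - [0,0,0]
    - [0,0,0]
  rotation:
    - [0,0,0]
    - [0,0,0]
    - [0,0,0]
    - [0,0,0]
    - [0,0,0]
    - [0,0,0]
  hand: [1,1,1,1,1,1]

```text
clock: 44.78
eef_pos: [362.5, 294.3, 209.6]
eef_rot: [-3.141, 0.0, 1.686]
wrist_force: [0.5, 0.0, -0.5]
finger_gap: 94.1
finger_force: 0.0
```

Run:
```python
from h import *
np.set_printoptions(precision=1,suppress=True)
s=camera("scene");t=camera("top")
for n,s_ in(("scene",s),("top",t)):
  for p in[(630.5,2.7,140),(622.6,74.5,140)]:print(n,p,px(s_,dark(s_,proj(s_,p),5),p[2]))
a=s["image"][80:330,280:480,::-1];b=t["image"][130:330,80:400,::-1]
cv2.imwrite("pics/end.png",np.hstack([cv2.resize(a,(320,400)),cv2.resize(b,(480,400))]))
```

```text
scene (630.5, 2.7, 140) [630.6   2.3 140. ]
scene (622.6, 74.5, 140) [622.1  76.4 140. ]
top (630.5, 2.7, 140) [629.3   0.2 140. ]
top (622.6, 74.5, 140) [620.8  74.3 140. ]
```

View pics/end.png

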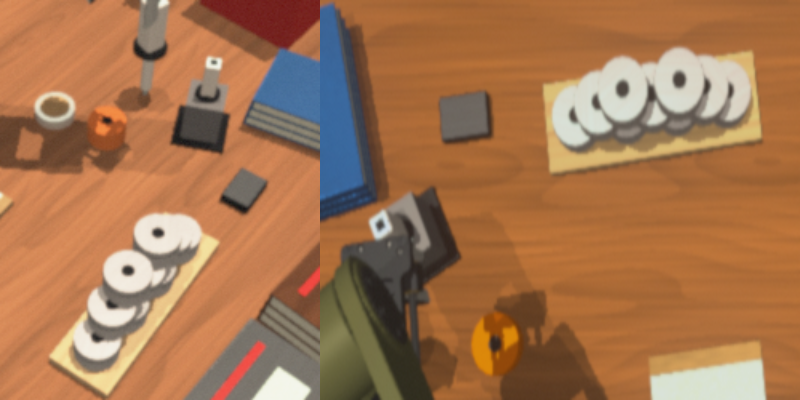

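The picture shows the full pyramid on the riser, with top tins at panel (622,90) and (679,80). The pen is upright in its stand and nothing else has been disturbed.

```bash
python3 -c "
from cell import manip
print(manip.sign_off())"
```

```text
the job is handed in; nothing more can be done
None
```

I touched the pen on the round mark, all five tin tags in order and the square mark, returned it upright to its stand, stacked the five tins as a pyramid on the row, and handed the job in at about 45 s; the sign-off returned no verdict.

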